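# Set the nip of the bench flattening rolls by the drag of a feeler

### The job

The little flattening rolls on the bench were left screwed down too hard. Take the wooden-handled feeler from its cork mat and slide it along the feed table, tip first, between the rolls until its tip stands about 25 mm beyond them, and let go of it there. Then turn the T-handle on top anticlockwise until the feeler can be drawn out towards the front with only a light drag of about 3 N, neither stiff nor loose; draw it out slowly and steadily with that drag, and lay it flat on its cork mat again, without ramming the rolls or shifting the oil cup, the loupe or the tin of brass screws.

Things in the scene. Friction and masses are not known exactly. Their poses are not given: they have to be found in the camera images.
- rolls: Hand flattening rolls, fixed: dark green cast frame on a base 134 x 124 mm, 122 mm high, locked crank on its right side. Origin: middle of the underside, straight below the line where the rolls meet (56 mm up). x: direction of feeding, from the front to the back; y: to the left along the rolls; z: up. The upright frame begins at x = -29 mm and y = +-48 mm.
- feed_table (a point): Middle of the front edge of the level steel feed table, on its top, 55.6 mm above the bench. Axes as body rolls, whose x = -87 mm this is; the table runs from here 65 mm back to the rolls, 62 mm wide. On it two brass strip guides, 5 mm high, 22.4 mm apart, centred on y = 0, from 15 to 61 mm behind this edge, flared in front of that.
- lower_roll: Lower steel roll, 36 mm in diameter; does not turn (crank locked). Origin: middle of its axis, 38 mm above the bench. The feeler drags on it and on the top roll: feel the drag while the feeler slides, for it falls by about 2 N as soon as it stops, and pressing the feeler down adds false drag.
- top_roll: Top steel roll, 36 mm in diameter; does not turn. Origin: middle of its axis. Weight and disc springs (5 N/mm) press it on stops that leave a 3.5 mm gap; the feeler lifts it 1.5 mm. How hard it presses differs each time: at first the feeler drags 5 to 16 N, and neither handle angle nor roll height tells how much. Friction 0.3 +- 10 %: drag is about 0.6 of the nip force, plus 0.3 N on the table.
- handle (a joint): Angle of the T-handle in rad, growing anticlockwise seen from above (loosening); starts between -0.06 and 0.06, stops at -0.6 and 2.2. Right-hand steep thread: 1 rad raises the springs' seat 2.5 mm and so takes 12.5 N off the nip, about 7.5 N off the drag. It stays where it is left and turns with about 0.15 N m.
- handle_grip (a point): Middle of the T-handle's steel cross bar, on the screw's axis, 155.5 mm above the bench. The bar lies along this point's x axis: 60 mm long with small balls on its ends, 11 mm wide, 14 mm high. 28 mm below the point begins the brass bush on the frame.
- feeler: Feeler, 5 mm thick: wooden handle 62 x 18 x 13.5 mm, steel blade 16 mm wide, flat underside throughout, 0.12 kg. Origin: middle of the underside of the handle; x to the tip, z up. The blade begins at x = 32 mm, its tip is at 142 mm; the last 14 mm are bevelled on top to 2 mm.
- feeler_tip (a point): Middle of the feeler's front edge, 1 mm above its underside.
- mat: Cork mat, 215 x 85 x 8 mm, fixed on the bench. Origin: middle of its underside, x along its length, z up. The feeler lies on it along x, tip towards +x.
- oil_cup: Bystander: glass oil cup standing in a blue lid, 50 mm across, 54 mm high, origin under its middle.
- loupe: Bystander: black loupe lying on its side, 42 mm, origin under its middle.
- brass_tin: Bystander: flat tin of brass screws, 44 mm across, 17 mm high, origin under its middle.

How it is judged (in metres and radians):
On the way, in this order (a step that is already met when the one before it is completed fails the run):
1. the feeler stands between the rolls, its tip at least 20 mm beyond them, and the fingers have let go of it (x of feeler_tip in the frame of rolls above 0.02 m and y of feeler_tip in the frame of rolls between -0.008 and 0.008 m and contact force between feeler and top_roll above 7.9 N and contact force between the fingers and feeler below 0.1 N), for 0.2 s.
2. the nip on the feeler is eased to between 2.4 and 7.4 N (a drag of about 3 N), the feeler still between the rolls (x of feeler_tip in the frame of rolls above 0.016 m and y of feeler_tip in the frame of rolls between -0.008 and 0.008 m and contact force between feeler and top_roll between 2.4 and 7.4 N), for 0.3 s.
3. the feeler is drawn back by the fingers, slowly (3 to 80 mm/s), under that nip, while its full thickness is still between the rolls (tip 18.5 to 12.5 mm beyond them) (x of feeler_tip in the frame of rolls between 0.0125 and 0.0185 m and y of feeler_tip in the frame of rolls between -0.008 and 0.008 m and contact force between feeler and top_roll between 2.4 and 7.4 N and contact force between the fingers and feeler above 1 N and linear speed of feeler between 0.003 and 0.08 m/s), for 0.08 s.
At the end, for the whole second after the job is handed in: The feeler lies flat and at rest on the cork mat (middle of its handle within 100 mm of the mat's middle along it and 40 mm across it, tip within 140 and 50 mm), let go of, and the T-handle stays turned anticlockwise (angle over 0.15 rad) (x of feeler in the frame of mat between -0.1 and 0.1 m and y of feeler in the frame of mat between -0.04 and 0.04 m and x of feeler_tip in the frame of mat between -0.14 and 0.14 m and y of feeler_tip in the frame of mat between -0.05 and 0.05 m and z of feeler in the frame of mat between 0.004 and 0.012 m and angle between feeler's own z axis and vertical below 0.08 rad and linear speed of feeler below 0.01 m/s and value of joint handle above 0.15 rad and contact force between the fingers and feeler below 0.1 N); the robot touches nothing.
It fails at once if the feeler is rammed or wedged against a roll with more than 45 N (contact force between feeler and top_roll above 45 N or contact force between feeler and lower_roll above 45 N).
It fails at once if the oil cup, the loupe or the tin of brass screws is shifted by more than 15 mm (distance of any of oil_cup, loupe, brass_tin from where it was at the start of the episode above 0.015 m).
It also fails if it takes over 70 s, if anything falls off the work surface, if the arm or the gripper's body presses on something with over 40 N, if the wrist force passes 120 N, or if a joint passes its speed limit or range.

### The arm

A 6-joint arm with a two-finger parallel gripper is mounted at the origin on a cart in front of the work surface, level with it; the furniture and walls round the work are solid. World frame = base frame: x ahead of the robot, y to its left, z up, the work surface at z = 0. Lengths are in mm, angles in rad, forces in N, time in s.
With the tool pointing down it reaches from about 375 to 925 mm from the base axis. Payload 5.7 kg.
Tool frame: the origin (TCP) lies midway between the tips of the shut fingers; the grasp point (between the pads) lies bot.pinch_z behind it (bot.pinch_z is the distance from the TCP to the grasp point, in mm); z points along the fingers, y is the line along which they close (so a half turn about z gives the same grasp; the last joint's range is limited). The gripper opens to 88 mm and grips with 3 to 60 N. Pads are 20 mm wide; open, the fingers measure 115 mm over their backs; the gripper's body (75 mm by 178 mm) begins 61 mm behind the grasp point.
Start: joints at [1.13, 0.359, 1.51, -0, 1.272, -0.115], TCP at [192.032, 568.407, 222.623] pointing down, gripper open.
Joint ranges: [-2.97, 2.97], [-1.01, 2.36], [0.21, 2.38], [-0.96, 4.11], [0.2, 2.71], [-2.98, 2.98]. Speed limits (rad/s): [2.39, 2.39, 3.14, 3.14, 3.14, 3.14].

### API

Orientations are given as a unit quaternion [w, x, y, z].
In Python, from cell import monitor, optics, workorder, spotter, bot gives the robot as it stands.
- The arm moves only by the tool jog_arm, never from a script. Its arguments are lists of equal length, an entry for each row: "linear": the shift along the tool's x, y, z in cm, a list of three; "angular": the turn, a rotation vector about the tool's x, y, z in degrees, a list of three; "fingers": the opening in per cent of the stroke, from 0 (shut) to 100 (fully open). In form: {"linear": [[x, y, z], ...], "angular": [[ax, ay, az], ...], "fingers": [fingers, ...]}. A call has 1 to 5 rows; each row shifts and turns the commanded pose from where the row before left it, along the tool's axes as they then stand; what a row does not reach is not made up. A row lasts 1/12 s, in which the tool goes at most 41.7 mm and 7.16 degrees, less where a joint would pass 70% of its speed; a pose out of reach is approached as far as the arm can. A call with a gripper value outside its range is refused whole. The fingers move at their own pace and stop on an object; "squeeze" is the grip in N (left out, the last holds). Time passes only in rows, so rows that do not move let the fingers close. It gives the time, the measured TCP pose, the force, the opening and the grip force at its end, in the units of the state.
- monitor.sense(): the state, without advancing time (a new reading comes with each control period).
- optics.read_camera(name): name is "scene" or "top" or "wrist"; returns a dict with "frame" (400x640x3 uint8, blue, green, red), "range_z" (400x640 float32, mm along the optical axis (not along the pixel's ray), 0 where there is no reading), "fovy" (degrees; the focal length in pixels is half the picture's height over the tangent of half this angle, whatever the lens; pixels are square), "cx", "cy" (the principal point, pixels), "cam_to_world" (4x4, takes a point from camera to world coordinates); the wrist camera has in their place "mount" (4x4, takes a point from camera to tool coordinates, whose origin is the TCP and whose axes are the flange's). Camera axes: x right, y up, looking along -z (the intrinsics and any distortion apply to the point x, -y, -z); pixel columns grow to the right and rows downward; lengths in mm; the calibration is good to about 2 mm. A picture is of the moment at which its call begins: read the wrist's pose just before it.
- workorder.sign_off(): hands the job in; it is judged then, once.
Trained networks look in a picture, given as the dict that the camera call returned (one of the last four; its "shot" number tells which), for a name from the list of things; names that differ only in an ending like _2 or _b are one class to them, and where a whole thing is asked for, a point or a joint stands for the part that bears it (a point fixed in the world has none). Each returns a list of dicts, best first, with "score" (0 to 1); they miss things now and then, are a little off and sometimes report something else, mostly with a low value. They report only what shows in the picture. A call takes as long as a camera call.
- spotter.masks_of(picture, query): "pixels" (400x640 bool, what is visible of it) and "box" ([left, top, width, height] in pixels, round what is visible of it).
The state is a dict: "time": time; "joint_positions": joint angles; "qvel": joint speeds; "joint_efforts": joint torques, N m; "position": TCP position; "tcp_rot": TCP orientation; "force": force on the tool from outside, world axes, zero at the start; "moment": the same for the moment, N m; "width": finger opening in mm; "grasp_force": force on a finger pad.
Only numpy, scipy, OpenCV 4.12 (cv2) and the standard library are available. Lean on these libraries where they do the work, as an engineer would, in place of code of your own. Each camera call takes 0.05 s, during which the arm holds its last target. There are 200 camera calls.

## Working session

There is one attempt and no reset: what is moved stays moved. The work goes in short steps, Python scripts to look and compute and a tool call to move; the robot and the scene stay as the last step left them, time stands still between calls to the robot, and variables do not carry over. Pictures are saved under pics/ and viewed, at most 10 in all, crops included, and the job is handed in when it is done.

Besides the shell and the picture viewer there is one more tool, called by a JSON object that holds its "api" and its "payload", one argument or row to a line. jog_arm: Moves the arm, as the interface text tells. Its arguments: {"type":"object","properties":{"linear":{"type":"array"},"angular":{"type":"array"},"fingers":{"type":"array"},"squeeze":{"type":"number"}},"required":["linear","angular","fingers"]}

```bash
mkdir -p pics; ls
cat > h.py <<'E'
import numpy as np, cv2
from cell import monitor, optics, workorder, spotter, bot
from scipy.spatial.transform import Rotation as R
def cloud(p):
    f=200/np.tan(np.radians(p['fovy'])/2); v,u=np.mgrid[0:400,0:640]; d=p['range_z']
    c=np.stack([(u-p['cx'])/f*d,-(v-p['cy'])/f*d,-d,np.ones_like(d)],-1)
    if 'mount' in p: M=p['T']@p['mount']
    else: M=p['cam_to_world']
    W=(c@np.array(M).T)[...,:3]; W[d==0]=np.nan; return W
def shot(n):
    s=monitor.sense(); p=optics.read_camera(n)
    if n=='wrist':
        q=s['tcp_rot']; T=np.eye(4); T[:3,:3]=R.from_quat([q[1],q[2],q[3],q[0]]).as_matrix(); T[:3,3]=s['position']; p['T']=T
    return p
E
python3 - <<'E'
from h import *
np.set_printoptions(precision=1,suppress=True)
s=monitor.sense(); print(s, bot.pinch_z)
for n in ['scene','top']:
    p=shot(n); cv2.imwrite(f'pics/{n}0.png',p['frame']); W=cloud(p)
    print(n,[k for k in p])
    for q in ['rolls','feeler','mat','handle','feed_table','oil_cup','loupe','brass_tin']:
        r=spotter.masks_of(p,q)
        if r:
            P=W[r[0]['pixels']]; P=P[~np.isnan(P[:,0])]
            print(q,round(r[0]['score'],2),r[0]['box'],np.percentile(P,2,axis=0),np.median(P,axis=0),np.percentile(P,98,axis=0))
        else: print(q,'none')
E
```

```text
pics
{'time': 0.0, 'joint_positions': array([ 1.1,  0.4,  1.5, -0. ,  1.3, -0.1]), 'qvel': array([ 0., -0., -0., -0., -0.,  0.]), 'joint_efforts': array([ -0. , -51.5, -27.1,   0.1,   0. ,  -0. ]), 'position': array([191.8, 567.8, 221.8]), 'tcp_rot': array([-0. ,  0.2,  1. , -0. ]), 'force': array([0.4, 0.1, 0.1]), 'moment': array([0., 0., 0.]), 'grasp_force': 0.0, 'width': 87.65875807290995} 18.700000000000003
scene ['frame', 'range_z', 'fovy', 'cx', 'cy', 'cam_to_world', 'shot']
rolls 0.57 [326.1, 194.9, 108.1, 88.8] [ 519.  -337.2    1.5] [ 584.6 -249.5   59.9] [ 669.2 -178.7  159.9]
feeler 0.59 [257.0, 188.4, 34.0, 41.4] [438.  -26.6   6.4] [494.4  20.7  13.6] [567.6  79.8  22.5]
mat 0.72 [244.2, 187.2, 58.8, 51.2] [409.9 -60.9  -0.3] [498.5  16.    7.1] [600.7 110.7  10.9]
handle 0.72 [348.4, 195.6, 39.2, 16.5] [ 569.1 -245.1   16.4] [ 599.8 -224.4  155.2] [741.2 -80.8 162.2]
feed_table 0.81 [326.9, 195.9, 104.5, 85.6] [ 518.9 -333.4    1.8] [ 584.3 -249.5   60. ] [ 666.  -179.9  159.9]
oil_cup 0.72 [358.5, 280.6, 25.9, 34.7] [ 501.2 -369.4   -0.2] [ 516.8 -354.4   19.6] [ 545.5
[... 343 characters left out ...]
.8] [441.2 -22.4   8.2] [504.   27.1  14.4] [573.3  82.   23.6]
mat 0.79 [217.9, 161.1, 79.2, 84.6] [418.9 -54.8   4.3] [509.6  30.4   7.8] [598.7 112.4  11.3]
handle 0.77 [357.1, 142.6, 23.5, 28.4] [ 571.7 -242.   150.4] [ 600.1 -219.5  160.5] [ 631.3 -197.6  163.7]
feed_table 0.91 [337.0, 132.6, 83.0, 68.7] [ 521.1 -336.8    4.3] [ 590.7 -223.6   57.7] [ 671.  -161.9  161.3]
oil_cup 0.78 [398.8, 189.1, 23.0, 21.9] [ 503.5 -365.1   -1.5] [ 523.7 -339.2   18.3] [ 550.  -323.2   54.8]
loupe 0.75 [401.9, 234.8, 23.8, 24.5] [ 386.7 -366.1    5.8] [ 409.4 -342.2   36.5] [ 432.7 -321.7   42.6]
brass_tin 0.76 [300.1, 230.0, 16.7, 27.3] [ 389.7 -114.3   -2.5] [410.6 -94.3   4.5] [430.2 -74.   17.8]
```

Run:
```python
from h import *
a=cv2.imread('pics/scene0.png')[170:350,225:465]; b=cv2.imread('pics/top0.png')[110:290,205:445]
cv2.imwrite('pics/both.png',np.vstack([cv2.resize(a,None,fx=1.66*1.0,fy=1.66),cv2.resize(b,None,fx=1.66,fy=1.66)]))
cv2.imwrite('pics/b2.png',np.hstack([cv2.resize(a,(400,300)),cv2.resize(b,(400,300))]))
cv2.imwrite('pics/topc.png',cv2.resize(b,(800,600)))
```

```text
(no output)
```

View pics/topc.png

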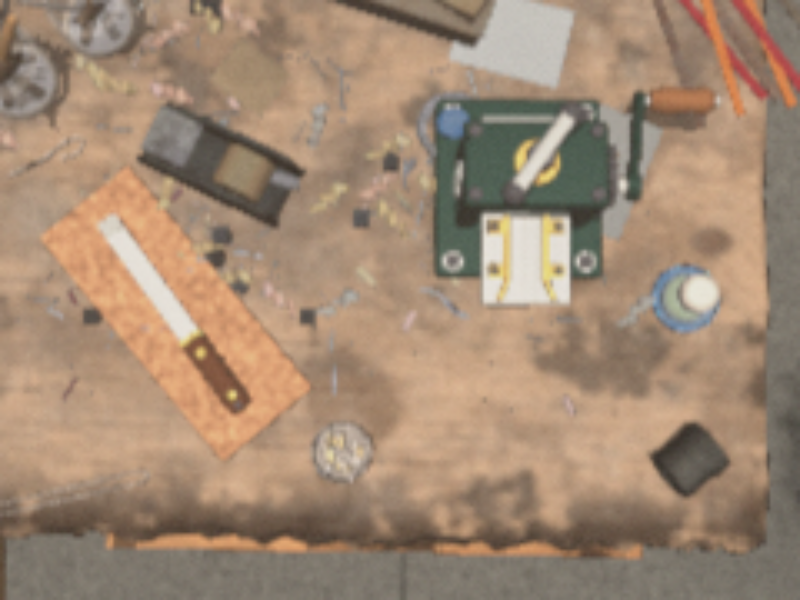

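View pics/scene0.png

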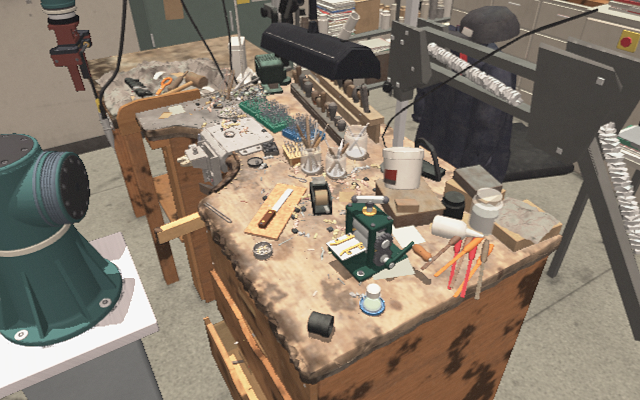

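The top view (800x600 crop) shows the mat at left with the feeler, handle at (218,375) and tip at (108,222). The rolls are at the upper middle, feed table at (525,260) facing the robot, with the T-bar running (515,190) to (575,115). The oil cup, loupe and tin are clear of the path. The scene view agrees. Next I'll measure the poses.

Run:
```python
from h import *
np.set_printoptions(precision=1,suppress=True)
for n in ['top','scene']:
    p=shot(n); W=cloud(p)
    for q,lo,hi in [('feeler',10,30),('mat',3,14),('handle',148,168),('feed_table',53,60)]:
        r=spotter.masks_of(p,q)
        if not r: continue
        m=r[0]['pixels']&(W[...,2]>lo)&(W[...,2]<hi)
        P=W[m]; c,sz,a=cv2.minAreaRect(P[:,:2].astype(np.float32)); print(n,q,m.sum(),np.array(c),np.array(sz),a,np.median(P[:,2]), P[:,:2].mean(0))
p=shot('wrist'); print(p['mount'],p['fovy'],p['cx'],p['cy'])
s=monitor.sense();print(s['tcp_rot'],R.from_quat(s['tcp_rot'][[1,2,3,0]]).as_matrix(),s['time'],s['force'])
```

```text
top feeler 477 [507.3  30.4] [172.8  19.8] 37.44813537597656 14.988580352410509 [502.4  25.8]
top mat 2377 [508.7  29.6] [214.5  84.9] 40.87519454956055 7.749161105918574 [508.9  29.4]
top handle 202 [ 601.9 -220.8] [16.7 73.5] 52.094398498535156 160.57048550158248 [ 599.9 -219.5]
top feed_table 650 [ 582.3 -239. ] [127.1 132.3] 88.8406982421875 55.749302856267946 [ 555.8 -226.1]
scene feeler 293 [504.   28.8] [175.7  19. ] 38.1145133972168 14.65949453139342 [492.1  17.5]
scene mat 1456 [506.5  30.8] [221.5  87.9] 41.03190231323242 7.1836144782529345 [500.8  21.3]
scene handle 239 [ 597.1 -224.6] [13.2 72.8] 53.13090515136719 157.2367575152307 [ 597.5 -224.3]
scene feed_table 677 [ 601.4 -251.9] [ 99.7 205.8] 54.973445892333984 55.35699348049968 [ 556.3 -231.5]
[[  -0.     1.     0.3   73.7]
 [   1.     0.    -0.     0.4]
 [  -0.     0.3   -1.  -161.7]
 [   0.     0.     0.     1. ]] 62.0158844733141 316.7792665586184 202.87929306545476
[-0.   0.2  1.  -0. ] [[-0.9  0.3 -0. ]
 [ 0.3  0.9 -0. ]
 [ 0.  -0.  -1. ]] 1.45 [-0.6  0.5  0.9]
```

```bash
cat >> h.py <<'E'
def rows(dst, yaw, n, start=None, yaw0=None):
    """print rows (tool down) to world dst, tool-x at yaw deg, in n rows"""
    s=monitor.sense(); M=R.from_quat(s['tcp_rot'][[1,2,3,0]]).as_matrix()
    p0=np.array(s['position'] if start is None else start,float); y0=np.degrees(np.arctan2(M[1,0],M[0,0])) if yaw0 is None else yaw0
    dy=(yaw-y0+180)%360-180; d=(np.array(dst)-p0)/n/10
    print('from',p0.round(1),round(y0,2),'tilt',M[:,2].round(4),'F',s['force'].round(1),'t',round(s['time'],2),'w',s['width'],'per-row turn z',round(-dy/n,2))
    L=[]
    for i in range(n):
        a=np.radians(y0+dy*i/n); L.append([round(float(v),2) for v in (d[0]*np.cos(a)+d[1]*np.sin(a), d[0]*np.sin(a)-d[1]*np.cos(a), -d[2])])
    for i in range(0,n,5): print(str(L[i:i+5]).replace(' ',''))
E
python3 -c "
from h import *
rows([450,-13,200],37.7,20)"
```

```text
from [192.  568.4 222.6] 161.33 tilt [-1.e-04 -1.e-04 -1.e+00] F [-0.6  0.5  0.9] t 1.45 w 87.70175169220472 per-row turn z 6.18
[[-2.15,-2.34,0.11],[-2.39,-2.1,0.11],[-2.6,-1.83,0.11],[-2.79,-1.54,0.11],[-2.93,-1.23,0.11]]
[[-3.05,-0.9,0.11],[-3.13,-0.57,0.11],[-3.17,-0.23,0.11],[-3.18,0.11,0.11],[-3.15,0.46,0.11]]
[[-3.08,0.79,0.11],[-2.98,1.12,0.11],[-2.84,1.43,0.11],[-2.67,1.73,0.11],[-2.47,2.01,0.11]]
[[-2.24,2.26,0.11],[-1.98,2.49,0.11],[-1.7,2.69,0.11],[-1.4,2.86,0.11],[-1.09,2.99,0.11]]
```

{"api": "jog_arm", "payload": {
  "linear": [
    [-2.15,-2.34,0.11],
    [-2.39,-2.1,0.11],
    [-2.6,-1.83,0.11],
    [-2.79,-1.54,0.11],
    [-2.93,-1.23,0.11]
  ],
  "angular": [
    [0,0,6.18],
    [0,0,6.18],
    [0,0,6.18],
    [0,0,6.18],
    [0,0,6.18]
  ],
  "fingers": [100,100,100,100,100]
}}

```text
time: 1.87
position: [256.7, 421.7, 217.1]
tcp_rot: [0.0, 0.421, 0.907, 0.0]
force: [1.4, -0.5, 0.2]
width: 87.6
grasp_force: 0.0
```

{"api": "jog_arm", "payload": {
  "linear": [
    [-3.05,-0.9,0.11],
    [-3.13,-0.57,0.11],
    [-3.17,-0.23,0.11],
    [-3.18,0.11,0.11],
    [-3.15,0.46,0.11]
  ],
  "angular": [
    [0,0,6.18],
    [0,0,6.18],
    [0,0,6.18],
    [0,0,6.18],
    [0,0,6.18]
  ],
  "fingers": [100,100,100,100,100]
}}

```text
time: 2.28
position: [321.3, 276.3, 211.8]
tcp_rot: [0.0, 0.648, 0.762, 0.0]
force: [0.9, -0.1, -0.5]
width: 87.8
grasp_force: 0.0
```

{"api": "jog_arm", "payload": {
  "linear": [
    [-3.08,0.79,0.11],
    [-2.98,1.12,0.11],
    [-2.84,1.43,0.11],
    [-2.67,1.73,0.11],
    [-2.47,2.01,0.11]
  ],
  "angular": [
    [0,0,6.18],
    [0,0,6.18],
    [0,0,6.18],
    [0,0,6.18],
    [0,0,6.18]
  ],
  "fingers": [100,80,70,60,50]
}}

```text
time: 2.7
position: [385.9, 130.8, 206.4]
tcp_rot: [0.0, 0.827, 0.562, 0.0]
force: [-0.0, 0.4, 0.8]
width: 64.4
grasp_force: 0.0
```

{"api": "jog_arm", "payload": {
  "linear": [
    [-2.24,2.26,0.11],
    [-1.98,2.49,0.11],
    [-1.7,2.69,0.11],
    [-1.4,2.86,0.11],
    [-1.09,2.99,0.11]
  ],
  "angular": [
    [0,0,6.18],
    [0,0,6.18],
    [0,0,6.18],
    [0,0,6.18],
    [0,0,6.18]
  ],
  "fingers": [50,50,50,50,50]
}}

```text
time: 3.12
position: [450.6, -14.9, 200.9]
tcp_rot: [0.0, 0.947, 0.321, 0.0]
force: [0.2, -0.0, 0.2]
width: 43.8
grasp_force: 0.0
```

Run:
```python
from h import *
np.set_printoptions(precision=2,suppress=True)
optics.read_camera('wrist');p=shot('wrist'); cv2.imwrite('pics/w1.png',p['frame']); W=cloud(p)
for q,lo,hi in [('feeler',9,30),('mat',3,14),('brass_tin',-2,20)]:
    r=spotter.masks_of(p,q)
    if r:
        m=r[0]['pixels']&(W[...,2]>lo)&(W[...,2]<hi); P=W[m]
        c,sz,a=cv2.minAreaRect(P[:,:2].astype(np.float32)); print(q,r[0]['score'],m.sum(),np.array(c),np.array(sz),a,np.median(P[:,2]))
        if q=='feeler':
            H=P[P[:,2]>17.5]; print('handle',len(H),cv2.minAreaRect(H[:,:2].astype(np.float32)),np.median(H[:,2]))
            B=P[P[:,2]<15]; print('blade',len(B),cv2.minAreaRect(B[:,:2].astype(np.float32)),np.median(B[:,2]))
rows([462,-4,100],37.7,5)
```

```text
feeler 0.89 2881 [507.07  31.7 ] [172.94  17.66] 36.933937072753906 13.206042883945202
handle 1049 ((464.2723693847656, -0.4662933349609375), (65.87022399902344, 17.66452407836914), 36.93394088745117) 21.038991459654994
blade 1799 ((532.820068359375, 52.105934143066406), (107.2747573852539, 16.41465187072754), 37.40839385986328) 12.477096980990098
mat 0.61 3796 [ 605.92 -226.05] [135.21 141.67] 2.3055882453918457 11.032320697138346
brass_tin 0.76 1084 [407.42 -91.11] [43.24 40.36] 53.61020278930664 7.950147824107802
from [449.5 -12.9 200.5] 37.76 tilt [-0.  0. -1.] F [ 0.7  0.4 -1.3] t 3.37 w 43.874247018364656 per-row turn z 0.01
[[0.31,0.01,2.01],[0.31,0.01,2.01],[0.31,0.01,2.01],[0.31,0.01,2.01],[0.31,0.01,2.01]]
```

View pics/w1.png

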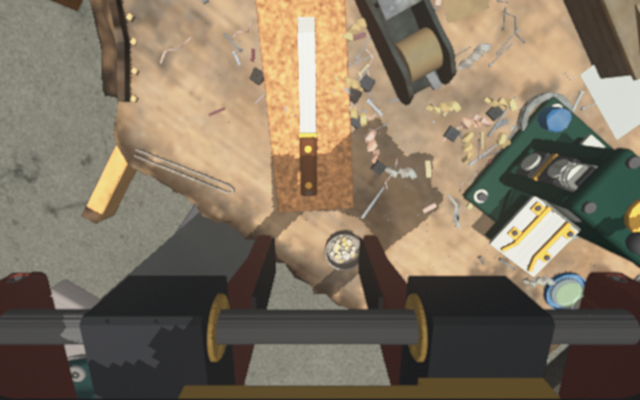

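The wrist view shows the feeler ahead of the fingers, handle at (308,165) and aligned with the tool axis. The feed table is at (535,235) on the right. Handle middle comes to about (463,-1.5), yaw 37.2°.

```bash
python3 -c "
from h import *
rows([463,-1.5,10.5],37.2,10)"
```

```text
from [449.5 -12.9 200.5] 37.76 tilt [-1.e-03  5.e-04 -1.e+00] F [ 0.7  0.4 -1.3] t 3.37 w 43.874247018364656 per-row turn z 0.06
[[0.18,-0.01,1.9],[0.18,-0.01,1.9],[0.18,-0.01,1.9],[0.18,-0.01,1.9],[0.18,-0.01,1.9]]
[[0.18,-0.01,1.9],[0.18,-0.01,1.9],[0.18,-0.01,1.9],[0.18,-0.01,1.9],[0.18,-0.01,1.9]]
```

{"api": "jog_arm", "payload": {
  "linear": [
    [0.36,-0.02,3.3],
    [0.36,-0.02,3.3],
    [0.36,-0.02,3.3],
    [0.36,-0.02,3.3],
    [0.2,-0.01,2.5]
  ],
  "angular": [
    [0,0,0.1],
    [0,0,0.1],
    [0,0,0.1],
    [0,0,0.1],
    [0,0,0.1]
  ],
  "fingers": [50,50,50,50,50],
  "squeeze": 40
}}

```text
time: 3.78
position: [461.2, -0.7, 41.9]
tcp_rot: [-0.0, 0.947, 0.321, -0.001]
force: [0.5, -0.9, -0.8]
width: 44.0
grasp_force: 0.0
```

{"api": "jog_arm", "payload": {
  "linear": [
    [0.2,-0.01,1.7],
    [0,0,1.0],
    [0,0,0.5],
    [0,0,0],
    [0,0,0]
  ],
  "angular": [
    [0,0,0],
    [0,0,0],
    [0,0,0],
    [0,0,0],
    [0,0,0]
  ],
  "fingers": [50,50,50,0,0]
}}

```text
time: 4.2
position: [463.8, -0.5, 12.0]
tcp_rot: [-0.0, 0.947, 0.32, -0.0]
force: [0.0, -0.4, -0.0]
width: 34.1
grasp_force: 0.0
```

{"api": "jog_arm", "payload": {
  "linear": [
    [0,0,0],
    [0,0,0],
    [0,0,0]
  ],
  "angular": [
    [0,0,0],
    [0,0,0],
    [0,0,0]
  ],
  "fingers": [0,0,0]
}}

```text
time: 4.45
position: [464.7, -1.2, 12.5]
tcp_rot: [0.0, 0.948, 0.319, 0.001]
force: [0.4, 0.1, 3.9]
width: 17.8
grasp_force: 40.0
```

```bash
python3 -c "
from h import *
rows([345,-222,130],1,10,start=[464,-1,72],yaw0=37.3)"
```

```text
from [464.  -1.  72.] 37.3 tilt [ 1.8e-03 -2.0e-04 -1.0e+00] F [0.4 0.1 3.9] t 4.45 w 17.801960578644923 per-row turn z 3.63
[[-2.29,1.04,-0.58],[-2.22,1.18,-0.58],[-2.14,1.32,-0.58],[-2.05,1.45,-0.58],[-1.95,1.58,-0.58]]
[[-1.85,1.7,-0.58],[-1.74,1.81,-0.58],[-1.62,1.92,-0.58],[-1.5,2.02,-0.58],[-1.36,2.11,-0.58]]
```

{"api": "jog_arm", "payload": {
  "linear": [
    [0,0,-1],
    [0,0,-2.5],
    [0,0,-2.5]
  ],
  "angular": [
    [0,0,0],
    [0,0,0],
    [0,0,0]
  ],
  "fingers": [0,0,0],
  "squeeze": 50
}}

```text
time: 4.7
position: [462.9, -1.2, 72.0]
tcp_rot: [-0.001, 0.948, 0.319, -0.001]
force: [0.2, -0.2, -1.2]
width: 17.5
grasp_force: 50.0
```

{"api": "jog_arm", "payload": {
  "linear": [
    [-2.29,1.04,-0.58],
    [-2.22,1.18,-0.58],
    [-2.14,1.32,-0.58],
    [-2.05,1.45,-0.58],
    [-1.95,1.58,-0.58]
  ],
  "angular": [
    [0,0,3.63],
    [0,0,3.63],
    [0,0,3.63],
    [0,0,3.63],
    [0,0,3.63]
  ],
  "fingers": [0,0,0,0,0]
}}

```text
time: 5.12
position: [403.7, -112.7, 101.4]
tcp_rot: [0.0, 0.986, 0.164, 0.0]
force: [0.4, -0.1, -1.2]
width: 17.5
grasp_force: 50.0
```

{"api": "jog_arm", "payload": {
  "linear": [
    [-1.85,1.7,-0.58],
    [-1.74,1.81,-0.58],
    [-1.62,1.92,-0.58],
    [-1.5,2.02,-0.58],
    [-1.36,2.11,-0.58]
  ],
  "angular": [
    [0,0,3.63],
    [0,0,3.63],
    [0,0,3.63],
    [0,0,3.63],
    [0,0,3.63]
  ],
  "fingers": [0,0,0,0,0]
}}

```text
time: 5.53
position: [343.8, -223.3, 130.3]
tcp_rot: [0.0, 1.0, 0.006, 0.0]
force: [0.9, -0.9, -2.4]
width: 17.2
grasp_force: 50.0
```

Run:
```python
from h import *
np.set_printoptions(precision=2,suppress=True)
optics.read_camera('wrist');p=shot('wrist'); cv2.imwrite('pics/w2.png',p['frame']); W=cloud(p); np.savez('w2.npz',W=W,f=p['frame'])
for q,lo,hi in [('feeler',80,160),('handle',148,166),('feed_table',53.5,58)]:
    r=spotter.masks_of(p,q)
    if r:
        m=r[0]['pixels']&(W[...,2]>lo)&(W[...,2]<hi); P=W[m]
        if len(P)<10: print(q,len(P)); continue
        c,sz,a=cv2.minAreaRect(P[:,:2].astype(np.float32)); print(q,r[0]['score'],r[0]['box'],m.sum(),np.array(c),np.array(sz),a,np.median(P[:,2]))
        if q=='feeler':
            tip=P[P[:,0]>np.percentile(P[:,0],30)]; k=np.polyfit(tip[:,0],tip[:,2],1); k2=np.polyfit(tip[:,0],tip[:,1],1); print('slope z/x',k,'y/x',k2,'xmax',P[:,0].max())
rows([345,-222,130],1,5)
```

```text
feeler 0.88 [295.7, 0.0, 38.1, 311.6] 10649 [ 389.8  -226.15] [147.82  18.22] 0.8088921904563904 131.8910875562535
slope z/x [ -0.04 147.29] y/x [   0.01 -229.88] xmax 463.77182344444765
from [ 344.5 -221.9  129.7] 0.93 tilt [-0.  0. -1.] F [-0.2  0.6 -1.4] t 5.78 w 17.537664011393122 per-row turn z -0.01
[[0.01,0.0,-0.01],[0.01,0.0,-0.01],[0.01,0.0,-0.01],[0.01,0.0,-0.01],[0.01,0.0,-0.01]]
```

View pics/w2.png

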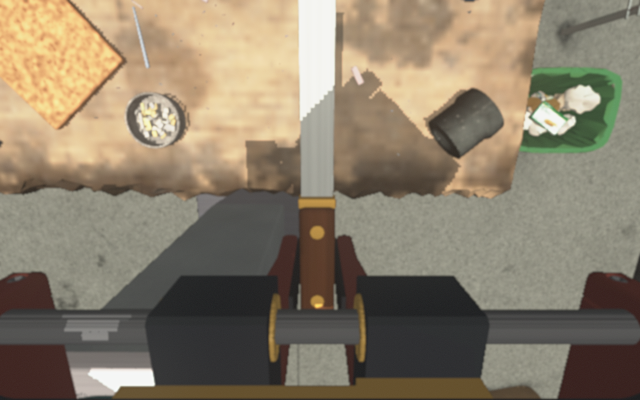

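Feeler is held centred in the fingers, blade up the middle at (317,100) and the tip out of view at the top. The bench plane in the same cloud will show whether the measured slope is a camera tilt error.

Run:
```python
from h import *
np.set_printoptions(precision=4,suppress=True)
W=np.load('w2.npz')['W']
m=(abs(W[...,2])<8)&(W[...,0]>400); P=W[m]
A=np.c_[P[:,:2],np.ones(len(P))]
for _ in range(4):
    k=np.linalg.lstsq(A,P[:,2],rcond=None)[0]; r=abs(A@k-P[:,2]); A=A[r<1.5]; P=P[r<1.5]
print('bench',k,len(P), 'z at (480,-226)',k@[480,-226,1])
m=(W[...,2]>115)&(W[...,2]<145)&(abs(W[...,1]+226)<7); P=W[m]
for lo in range(330,470,15):
    s=P[(P[:,0]>lo)&(P[:,0]<lo+15)]; print(lo,len(s),np.median(s,axis=0), s[:,1].min(),s[:,1].max())
```

```text
bench [-0.0027  0.0082  2.6527] 32869 z at (480,-226) -0.5122337257319995
330 721 [ 337.7415 -225.9395  140.0473] -232.9977545573627 -219.25623045518486
345 777 [ 352.594  -225.8738  140.1462] -232.9089115906535 -219.2984432866844
360 892 [ 368.0755 -226.1677  139.7315] -232.99588806256094 -219.26703397390503
375 924 [ 381.9616 -226.0492  131.5288] -232.9843190838824 -219.07866763070126
390 905 [ 397.7361 -225.9477  131.4107] -232.87184041282106 -219.1026963320836
405 952 [ 412.7765 -226.0644  131.4036] -232.98583643871174 -219.17220653006666
420 1049 [ 427.6162 -226.1028  131.3718] -232.9989270129913 -219.19718227148667
435 1120 [ 442.547  -226.0539  131.2778] -232.99826656024925 -219.23153360507564
450 1078 [ 456.7686 -225.9518  131.2915] -232.99908083239362 -219.29085803817574
  return _methods._mean(a, axis=axis, dtype=dtype,
  ret = um.true_divide(
Traceback (most recent call last):
ValueError: zero-size array to reduction operation minimum which has no identity
```

{"api": "jog_arm", "payload": {
  "linear": [
    [2,0,-3],
    [2,0,-3],
    [2,0,-3],
    [1,0,-1.5],
    [0,0,0]
  ],
  "angular": [
    [0,0,0],
    [0,0,0],
    [0,0,0],
    [0,0,0],
    [0,0,0]
  ],
  "fingers": [0,0,0,0,0]
}}

```text
time: 6.2
position: [419.2, -221.6, 238.0]
tcp_rot: [0.002, 1.0, 0.01, 0.003]
force: [0.7, -0.1, -1.4]
width: 17.4
grasp_force: 50.0
```

Run:
```python
from h import *
np.set_printoptions(precision=2,suppress=True)
p=shot('wrist'); cv2.imwrite('pics/w3.png',p['frame']); W=cloud(p); np.savez('w3.npz',W=W,f=p['frame'])
print(p['T'][:3,3])
m=(W[...,2]>53.5)&(W[...,2]<58.5)&(abs(W[...,1]+224)<50); print('table',m.sum())
n,lab,st,ce=cv2.connectedComponentsWithStats(m.astype(np.uint8))
for i in range(1,n):
    if st[i,4]>150:
        P=W[lab==i]; c,sz,a=cv2.minAreaRect(P[:,:2].astype(np.float32)); print(st[i],np.array(c),np.array(sz),a,np.median(P[:,2]),P.min(0),P.max(0))
m=(W[...,2]>59)&(W[...,2]<63)&(abs(W[...,1]+224)<30)
P=W[m]; print('guides',len(P), P.min(0) if len(P) else 0,P.max(0) if len(P) else 0)
m=(W[...,2]>225)&(W[...,2]<245); P=W[m]; print('blade',cv2.minAreaRect(P[:,:2].astype(np.float32)))
for q in ['feeler']:
    r=spotter.masks_of(p,q)
    if r: m=r[0]['pixels']; P=W[m&(W[...,2]>200)]; print(cv2.minAreaRect(P[:,:2].astype(np.float32)),np.median(P[:,2]))
```

```text
[ 419.19 -221.58  237.98]
table 1746
[286  15  13  73 757] [ 546.94 -195.46] [63.76 11.69] 0.23740343749523163 55.28222042250195 [ 515.05 -201.39   53.5 ] [ 578.8  -189.61   58.5 ]
[334  15  18  73 929] [ 547.92 -243.81] [63.74 15.6 ] 1.0028730630874634 55.2784855494445 [ 515.97 -251.92   53.52] [ 579.68 -235.47   58.5 ]
guides 289 [ 517.49 -253.58   59.  ] [ 584.64 -194.74   62.43]
blade ((465.8846435546875, -223.0042724609375), (34.62628173828125, 146.23109436035156), 86.13970184326172)
((465.55572509765625, -220.11073303222656), (147.13796997070312, 18.228641510009766), 0.7806584239006042) 238.88644749517618
```

View pics/w3.png

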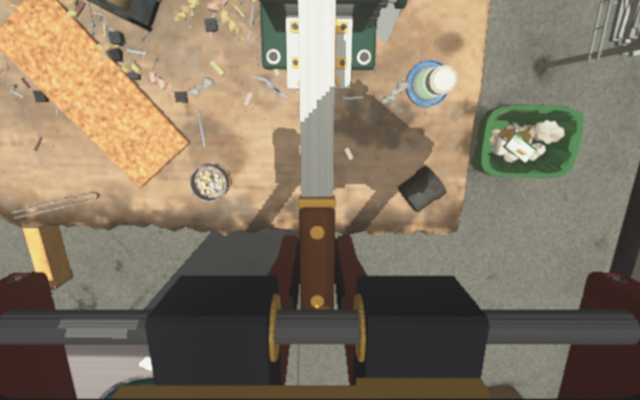

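The table front at (318,85) shows either side of the blade, and they look aligned. Pose readings are noisy, so I'll redo this with the nominal orientation, averaged over a few shots.

```bash
cat >> h.py <<'E'
def nominal(p,yaw,pos):
    a=np.radians(yaw); p['T'][:3,:3]=[[np.cos(a),np.sin(a),0],[np.sin(a),-np.cos(a),0],[0,0,-1]]; p['T'][:3,3]=pos; return p
E
python3 - <<'E'
from h import *
np.set_printoptions(precision=2,suppress=True)
S=[]
for i in range(4):
    p=shot('wrist'); M=p['T']; S.append(np.r_[M[:3,3],np.degrees(np.arctan2(M[1,0],M[0,0])),M[:2,2]*1000])
    p=nominal(p,0.93,[414.5,-222,234.5]); W=cloud(p)
    T=W[(W[...,2]>52)&(W[...,2]<58)&(abs(W[...,1]+222)<45)&(W[...,0]<580)]
    L=T[T[:,1]>-222]; Q=T[T[:,1]<-222]
    r=[]
    for x in (525,540,555,570):
        l=L[abs(L[:,0]-x)<4]; q=Q[abs(Q[:,0]-x)<4]; r.append((np.percentile(l[:,1],98)+np.percentile(q[:,1],2))/2)
    m=spotter.masks_of(p,'feeler')[0]['pixels']; P=W[m&(W[...,2]>200)]; c,sz,a=cv2.minAreaRect(P[:,:2].astype(np.float32))
    B=P[P[:,2]<240]
    print('table mid y',np.array(r),'front x',np.percentile(L[:,0],1),np.percentile(Q[:,0],1),'z',np.median(T[:,2]),'feeler',np.array(c),a,'z',np.median(B[:,2]))
print(np.array(S),np.mean(S,0)); print(monitor.sense()['force'])
E
```

```text
table mid y [-223.61 -223.3  -222.96 -222.72] front x 515.4775070079771 516.13120040721 z 55.78430515780647 feeler [ 460.64 -220.51] 1.3188515901565552 z 234.37303320764332
table mid y [-224.   -223.76 -223.91 -223.14] front x 517.2153198520573 517.9093778664826 z 57.13353637680177 feeler [ 460.44 -220.63] 0.9475584626197815 z 234.38033426284315
table mid y [-223.58 -222.84 -222.99 -222.8 ] front x 517.1757955627501 517.9119431528586 z 56.96062137231468 feeler [ 460.8  -220.71] 0.6136791110038757 z 234.38389724011543
table mid y [-222.61 -222.72 -222.01 -221.89] front x 516.3641262463835 517.1271385621661 z 56.39681819342104 feeler [ 461.06 -220.75] 0.5706589221954346 z 234.38241289486942
[[ 414.45 -219.87  233.97    1.09   -1.      0.46]
 [ 412.8  -219.5   232.73    1.     -3.68    2.4 ]
 [ 412.86 -220.01  232.86    0.94   -3.44    2.29]
 [ 413.45 -220.62  233.44    0.91   -2.31    1.47]] [ 413.39 -220.    233.25    0.98   -2.61    1.65]
[ 0.09  1.   -0.72]
```

{"api": "jog_arm", "payload": {
  "linear": [
    [0,0.09,3.4],
    [0,0.09,3.4],
    [0,0.09,3.4],
    [0,0.08,2.8],
    [0,0,1.8]
  ],
  "angular": [
    [0,0,0],
    [0,0,0],
    [0,0,0],
    [0,0,0],
    [0,0,0]
  ],
  "fingers": [0,0,0,0,0]
}}

```text
time: 7.12
position: [413.2, -224.0, 84.1]
tcp_rot: [-0.001, 1.0, 0.008, -0.001]
force: [-0.5, 0.3, -1.1]
width: 17.6
grasp_force: 50.0
```

Run:
```python
from h import *
np.set_printoptions(precision=2,suppress=True)
S=[];optics.read_camera('wrist');optics.read_camera('wrist');optics.read_camera('wrist')
for i in range(3):
    p=shot('wrist'); M=p['T']; S.append(np.r_[M[:3,3],np.degrees(np.arctan2(M[1,0],M[0,0])),M[:2,2]*1000])
    p=nominal(p,0.93,[414,-224,86]); W=cloud(p)
    T=W[(W[...,2]>52)&(W[...,2]<59)&(abs(W[...,1]+222)<45)&(W[...,0]<580)]
    B=W[(W[...,2]>80)&(W[...,2]<93)&(abs(W[...,1]+222)<14)]
    r=[]
    for x in (518,522,526):
        l=T[abs(T[:,0]-x)<2]
        if len(l): r.append([l[:,1].min(),l[:,1].max(),(l[:,1].min()+l[:,1].max())/2])
    f=[]
    for x in (460,490,520):
        b=B[abs(B[:,0]-x)<3]
        if len(b): f.append([b[:,1].min(),b[:,1].max(),(b[:,1].min()+b[:,1].max())/2])
    if len(T): print('T',len(T),T.min(0),T.max(0),np.median(T[:,2]))
    print(np.array(r),'\n f',np.array(f),np.median(B[:,2]))
cv2.imwrite('pics/w4.png',p['frame'])
print(np.array(S),np.mean(S,0)); print(monitor.sense()['force'])
```

```text
T 3281 [ 515.02 -252.29   53.31] [ 542.79 -190.01   59.  ] 56.01040769192343
[[-252.22 -190.31 -221.27]
 [-252.14 -190.57 -221.36]
 [-251.88 -190.12 -221.  ]] 
 f [[-230.33 -214.47 -222.4 ]
 [-230.   -214.42 -222.21]
 [-229.54 -213.46 -221.5 ]] 85.92747298031104
T 4026 [ 513.7  -251.53   52.07] [ 543.17 -189.2    59.  ] 54.73671470999204
[[-251.53 -189.52 -220.52]
 [-251.44 -189.66 -220.55]
 [-251.12 -189.32 -220.22]] 
 f [[-230.3  -214.47 -222.38]
 [-229.96 -214.4  -222.18]
 [-229.53 -213.48 -221.5 ]] 85.92355655701091
T 4568 [ 513.   -250.89   52.01] [ 543.3  -188.73   59.  ] 54.04950887701402
[[-250.64 -189.1  -219.87]
 [-250.89 -189.17 -220.03]
 [-250.67 -189.26 -219.97]] 
 f [[-230.29 -214.5  -222.4 ]
 [-229.95 -214.36 -222.16]
 [-229.55 -213.84 -221.69]] 85.91706801215932
[[ 413.58 -224.07   85.59    0.91   -3.06    2.18]
 [ 414.69 -224.84   86.81    0.92   -0.66    0.38]
 [ 415.42 -225.32   87.56    0.92    1.01   -0.88]] [ 414.56 -224.75   86.65    0.92   -0.9     0.56]
[-0.34  0.12 -1.56]
```

View pics/w4.png

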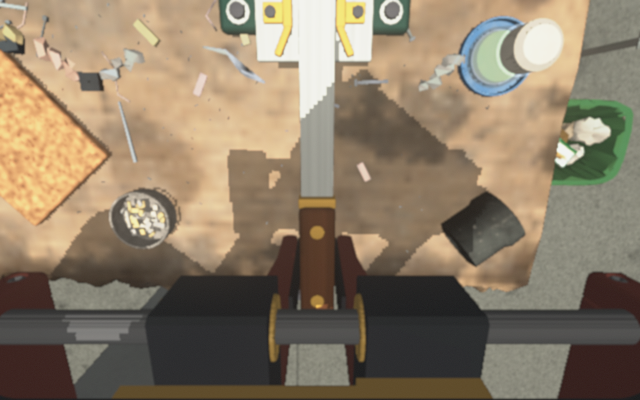

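The view shows the feed table, front edge at row 62, centred on the blade at column 317, with brass guides at (283,15) and (355,15). Blade sits within 1 mm of the middle; I'll shift a little and lower it.

{"api": "jog_arm", "payload": {
  "linear": [
    [0,-0.05,0.4],
    [0,-0.02,0.6],
    [0,0,0.6],
    [0,0,0.5],
    [0,0,0.3]
  ],
  "angular": [
    [0,0,0],
    [0,0,0],
    [0,0,0],
    [0,0,0],
    [0,0,0]
  ],
  "fingers": [0,0,0,0,0]
}}

```text
time: 7.83
position: [414.4, -223.8, 62.0]
tcp_rot: [-0.0, 1.0, 0.008, -0.0]
force: [-0.3, -0.2, -1.4]
width: 17.7
grasp_force: 50.0
```

{"api": "jog_arm", "payload": {
  "linear": [
    [0,0,0.1],
    [0,0,0],
    [0,0,0],
    [0,0,0],
    [0,0,0]
  ],
  "angular": [
    [0,0,0],
    [0,0,0],
    [0,0,0],
    [0,0,0],
    [0,0,0]
  ],
  "fingers": [0,0,0,0,0]
}}

```text
time: 8.25
position: [414.9, -224.2, 61.9]
tcp_rot: [0.0, 1.0, 0.008, 0.0]
force: [0.2, -0.1, -1.4]
width: 17.2
grasp_force: 50.0
```

{"api": "jog_arm", "payload": {
  "linear": [
    [0,0,0],
    [0,0,0],
    [0,0,0],
    [0,0,0],
    [0,0,0]
  ],
  "angular": [
    [0,0,0],
    [0,0,0],
    [0,0,0],
    [0,0,0],
    [0,0,0]
  ],
  "fingers": [0,0,0,0,0]
}}

```text
time: 8.67
position: [414.8, -224.0, 61.7]
tcp_rot: [0.0, 1.0, 0.008, -0.0]
force: [0.0, 0.2, -1.5]
width: 17.3
grasp_force: 50.0
```

{"api": "jog_arm", "payload": {
  "linear": [
    [0.5,0,0.05],
    [0.7,0,0],
    [0.7,0,0],
    [0.6,0,0],
    [0.5,0,0]
  ],
  "angular": [
    [0,0,0],
    [0,0,0],
    [0,0,0],
    [0,0,0],
    [0,0,0]
  ],
  "fingers": [0,0,0,0,0],
  "squeeze": 60
}}

```text
time: 9.08
position: [446.0, -223.7, 61.2]
tcp_rot: [0.0, 1.0, 0.008, 0.0]
force: [-0.5, 0.5, -1.5]
width: 17.3
grasp_force: 60.0
```

{"api": "jog_arm", "payload": {
  "linear": [
    [0.2,0,0],
    [0.2,0,0],
    [0.2,0,0],
    [0.2,0,0],
    [0.2,0,0]
  ],
  "angular": [
    [0,0,0],
    [0,0,0],
    [0,0,0],
    [0,0,0],
    [0,0,0]
  ],
  "fingers": [0,0,0,0,0]
}}

```text
time: 9.5
position: [454.7, -223.3, 61.2]
tcp_rot: [-0.0, 1.0, 0.008, -0.0]
force: [-0.5, -1.3, -0.4]
width: 17.4
grasp_force: 60.0
```

{"api": "jog_arm", "payload": {
  "linear": [
    [0.2,0,0],
    [0.2,0,0],
    [0.2,0,0],
    [0.2,0,0],
    [0.2,0,0]
  ],
  "angular": [
    [0,0,0],
    [0,0,0],
    [0,0,0],
    [0,0,0],
    [0,0,0]
  ],
  "fingers": [0,0,0,0,0]
}}

```text
time: 9.92
position: [464.9, -223.2, 61.2]
tcp_rot: [0.0, 1.0, 0.008, -0.0]
force: [0.5, 0.4, -1.0]
width: 17.2
grasp_force: 60.0
```

{"api": "jog_arm", "payload": {
  "linear": [
    [0.2,0,0],
    [0.2,0,0],
    [0.2,0,0],
    [0.2,0,0],
    [0.2,0,0]
  ],
  "angular": [
    [0,0,0],
    [0,0,0],
    [0,0,0],
    [0,0,0],
    [0,0,0]
  ],
  "fingers": [0,0,0,0,0]
}}

```text
time: 10.33
position: [471.0, -221.7, 60.3]
tcp_rot: [-0.001, 1.0, 0.008, -0.004]
force: [-9.5, -0.9, 0.4]
width: 17.0
grasp_force: 60.0
```

{"api": "jog_arm", "payload": {
  "linear": [
    [0.2,0,0],
    [0.2,0,0],
    [0.2,0,0],
    [0.2,0,0],
    [0.2,0,0]
  ],
  "angular": [
    [0,0,0],
    [0,0,0],
    [0,0,0],
    [0,0,0],
    [0,0,0]
  ],
  "fingers": [0,0,0,0,0]
}}

```text
time: 10.75
position: [480.9, -221.4, 60.2]
tcp_rot: [-0.001, 1.0, 0.009, -0.004]
force: [-8.8, -0.3, 0.9]
width: 17.6
grasp_force: 60.0
```

```bash
python3 -c "
from h import *
s=monitor.sense();print(s['force'],s['moment'],s['position'],s['tcp_rot'])"
```

```text
[-8.8309466  -0.27311979  0.89856145] [-0.03139905  1.49254807 -0.01375172] [ 480.87598206 -221.35226774   60.22414667] [-0.00142443  0.99995616  0.0085001  -0.00366138]
```

{"api": "jog_arm", "payload": {
  "linear": [
    [0.2,0,-0.01],
    [0.2,0,-0.01]
  ],
  "angular": [
    [0,0,0],
    [0,0,0]
  ],
  "fingers": [0,0]
}}

```text
time: 10.92
position: [484.9, -221.3, 60.4]
tcp_rot: [-0.001, 1.0, 0.008, -0.004]
force: [-8.5, -0.3, 0.1]
width: 17.2
grasp_force: 60.0
```

{"api": "jog_arm", "payload": {
  "linear": [
    [0.2,0,0]
  ],
  "angular": [
    [0,0,0]
  ],
  "fingers": [0]
}}

```text
time: 11.0
position: [486.9, -221.3, 60.4]
tcp_rot: [-0.001, 1.0, 0.009, -0.004]
force: [-8.5, -0.2, 1.1]
width: 17.2
grasp_force: 60.0
```

{"api": "jog_arm", "payload": {
  "linear": [
    [0.2,0,0]
  ],
  "angular": [
    [0,0,0]
  ],
  "fingers": [0]
}}

```text
time: 11.08
position: [488.9, -221.3, 60.4]
tcp_rot: [-0.001, 1.0, 0.008, -0.004]
force: [-9.0, 0.6, 1.5]
width: 17.6
grasp_force: 60.0
```

{"api": "jog_arm", "payload": {
  "linear": [
    [0.2,0,0]
  ],
  "angular": [
    [0,0,0]
  ],
  "fingers": [0]
}}

```text
time: 11.17
position: [490.8, -221.2, 60.4]
tcp_rot: [-0.001, 1.0, 0.008, -0.004]
force: [-9.1, 0.2, 0.6]
width: 17.3
grasp_force: 60.0
```

{"api": "jog_arm", "payload": {
  "linear": [
    [0.2,0,0]
  ],
  "angular": [
    [0,0,0]
  ],
  "fingers": [0]
}}

```text
time: 11.25
position: [492.8, -221.2, 60.4]
tcp_rot: [-0.001, 1.0, 0.008, -0.004]
force: [-9.2, -0.3, 0.8]
width: 17.2
grasp_force: 60.0
```

Run:
```python
from h import *
np.set_printoptions(precision=2,suppress=True)
p=shot('wrist'); W=cloud(p); cv2.imwrite('pics/w5.png',p['frame']); print(p['T'][:3,3],monitor.sense()['force'])
B=W[(abs(W[...,1]+222)<14)]
for x in range(int(p['T'][0,3]),int(p['T'][0,3])+70,4):
    b=B[abs(B[:,0]-x)<2]; 
    if len(b): print(x,np.median(b[:,2]),np.median(b[b[:,2]>50][:,1]))
T=W[(W[...,2]>52)&(W[...,2]<58)&(abs(W[...,1]+222)<33)&(abs(W[...,1]+222)>12)]
print('T',T.min(0),T.max(0),np.percentile(T[:,0],[1,2,5]))
```

```text
[ 492.83 -221.2    60.41] [-7.13  0.84  0.04]
492 70.03891470959157 -220.36315651586827
496 70.18896635300504 -220.55531054209985
500 95.46431444856476 -219.73702107238432
504 99.30014818648728 -229.43446473178338
508 69.5737409704004 -220.09317263203377
512 166.6832649998563 -222.47390444157747
516 161.7000859968257 -223.25519865351518
520 157.38920787054897 -221.360450055731
524 155.59991379360147 -223.7807138848358
528 154.78177448736915 -231.32479734239547
532 60.17538400191556 -221.6462985437352
536 60.142732343300025 -222.05660164375118
540 60.14607448967429 -222.22698060158845
544 60.173144487076286 -221.89380160122323
548 60.17740130765914 -221.805132842869
552 60.07745225589201 -222.23190114387202
556 60.14691504951958 -221.65376183607168
560 60.16638368722349 -222.0813545868416
T [ 514.87 -254.87   52.54] [ 575.95 -189.6    58.  ] [515.82 516.41 518.1 ]
```

View pics/w5.png

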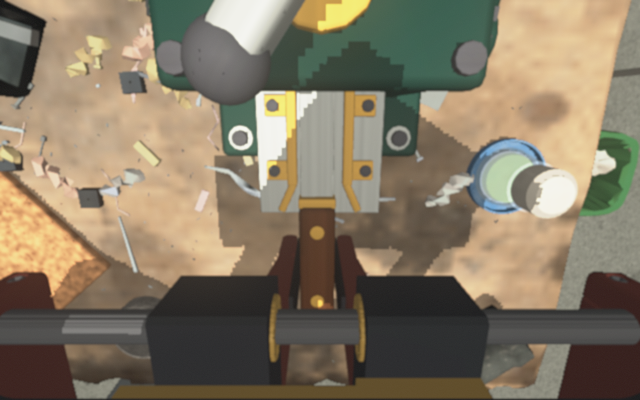

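The blade sits between the guides and enters under the frame. Ferrule edge is at row 200, table front at row 212, which puts the tip about 29 mm beyond the rolls. Steady drag is about 8.9 N. Next: release, lift clear and look at the T-bar.

{"api": "jog_arm", "payload": {
  "linear": [
    [0,0,0],
    [0,0,0],
    [0,0,0],
    [0,0,0],
    [0,0,-1]
  ],
  "angular": [
    [0,0,0],
    [0,0,0],
    [0,0,0],
    [0,0,0],
    [0,0,0]
  ],
  "fingers": [50,50,50,50,50]
}}

```text
time: 11.72
position: [496.1, -222.2, 70.5]
tcp_rot: [-0.001, 1.0, 0.008, -0.001]
force: [0.7, -0.0, -0.3]
width: 43.0
grasp_force: 0.0
```

{"api": "jog_arm", "payload": {
  "linear": [
    [0,0,-2.5],
    [0,0,-3.5],
    [0,0,-3.8],
    [0,0,-3.8],
    [0,0,-2.5]
  ],
  "angular": [
    [0,0,0],
    [0,0,0],
    [0,0,0],
    [0,0,0],
    [0,0,0]
  ],
  "fingers": [50,50,50,50,50]
}}

```text
time: 12.13
position: [498.0, -223.3, 237.2]
tcp_rot: [0.001, 1.0, 0.008, 0.002]
force: [0.5, -1.0, -1.5]
width: 44.0
grasp_force: 0.0
```

Run:
```python
from h import *
np.set_printoptions(precision=2,suppress=True)
for i in range(3): optics.read_camera('wrist')
for i in range(3):
    p=shot('wrist'); W=cloud(p); print(p['T'][:3,3],p['T'][:2,2])
    m=(W[...,2]>152)&(W[...,2]<168)&(np.hypot(W[...,0]-602,W[...,1]+222)<45)
    P=W[m]; c,sz,a=cv2.minAreaRect(P[:,:2].astype(np.float32)); print('bar',m.sum(),np.array(c),np.array(sz),a,np.median(P[:,2]), P.mean(0))
    T=W[(W[...,2]>52)&(W[...,2]<58)&(abs(W[...,1]+222)<33)&(abs(W[...,1]+222)>12)]
    F=W[(W[...,2]>64)&(W[...,2]<74)&(abs(W[...,1]+222)<15)&(W[...,0]>430)]
    print('table front',np.percentile(T[:,0],[1,3]),'y',np.percentile(T[:,1],[.5,99.5]),'feeler handle',np.percentile(F,1,axis=0),np.percentile(F,99,axis=0))
cv2.imwrite('pics/w6.png',p['frame'])
rows([602,-222,230],-38,6)
```

```text
[ 498.48 -223.62  235.66] [ 0.01 -0.  ]
bar 2240 [ 601.71 -219.95] [15.82 77.62] 55.4948844909668 160.63347941475212 [ 602.53 -220.8   160.25]
table front [515.87 516.75] y [-251.49 -189.66] feeler handle [ 461.65 -229.33   64.84] [ 525.65 -211.45   70.38]
[ 497.13 -222.84  233.54] [ 0. -0.]
bar 2312 [ 601.83 -219.88] [16.11 77.83] 55.49827194213867 160.65541534716013 [ 602.59 -220.85  160.26]
table front [515.26 516.21] y [-251.68 -189.65] feeler handle [ 461.57 -229.16   64.64] [ 525.73 -211.36   70.33]
[ 496.28 -222.32  232.15] [-0.  0.]
bar 2365 [ 601.77 -220.11] [16.3  77.83] 55.33001708984375 160.65240776138876 [ 602.64 -220.87  160.24]
table front [515.19 516.18] y [-251.58 -189.89] feeler handle [ 461.61 -229.37   64.69] [ 525.87 -211.67   70.3 ]
from [ 495.8 -222.1  231.3] 0.93 tilt [-0.  0. -1.] F [-0.5  0.3 -0.1] t 12.43 w 43.82029112425156 per-row turn z 6.49
[[1.77,0.03,0.02],[1.76,-0.17,0.02],[1.73,-0.37,0.02],[1.68,-0.56,0.02],[1.6,-0.75,0.02]]
[[1.51,-0.93,0.02]]
```

View pics/w6.png

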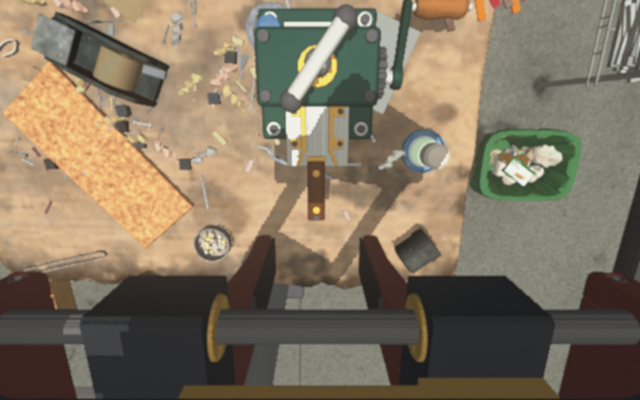

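T-bar runs from (290,100) to (345,15), with the feeler resting in the table below it. Bar centre is about (602,-221) at -35.5°, and the tip is roughly 30 mm past the rolls.

{"api": "jog_arm", "payload": {
  "linear": [
    [1.77,0,0],
    [1.76,-0.18,0],
    [1.73,-0.36,0],
    [1.68,-0.54,0],
    [1.61,-0.72,0]
  ],
  "angular": [
    [0,0,6.07],
    [0,0,6.07],
    [0,0,6.07],
    [0,0,6.07],
    [0,0,6.07]
  ],
  "fingers": [50,50,50,50,50]
}}

```text
time: 12.85
position: [584.7, -221.0, 230.1]
tcp_rot: [-0.0, 0.967, -0.256, -0.002]
force: [-0.3, -0.2, -0.9]
width: 43.8
grasp_force: 0.0
```

{"api": "jog_arm", "payload": {
  "linear": [
    [1.52,-0.9,0],
    [0,0,0.5],
    [0,0,0.5],
    [0,0,0],
    [0,0,0]
  ],
  "angular": [
    [0,0,6.07],
    [0,0,0],
    [0,0,0],
    [0,0,0],
    [0,0,0]
  ],
  "fingers": [50,50,50,50,50]
}}

```text
time: 13.27
position: [600.9, -220.8, 220.8]
tcp_rot: [-0.0, 0.953, -0.304, -0.002]
force: [-0.4, 0.2, -0.0]
width: 43.5
grasp_force: 0.0
```

Run:
```python
from h import *
np.set_printoptions(precision=2,suppress=True)
for i in range(5): optics.read_camera('wrist')
for i in range(2):
    p=shot('wrist'); W=cloud(p); print(p['T'][:3,3],p['T'][:2,2])
    m=(W[...,2]>152)&(W[...,2]<168)&(np.hypot(W[...,0]-602,W[...,1]+222)<45)
    P=W[m]; 
    if len(P)>20:
        c,sz,a=cv2.minAreaRect(P[:,:2].astype(np.float32)); print('bar',m.sum(),np.array(c),np.array(sz),a,np.median(P[:,2]), P.mean(0))
rows([602,-221,146],-35.5,4)
```

```text
[ 602.47 -221.4   222.81] [ 0. -0.]
bar 1733 [ 602.82 -220.29] [16.11 76.78] 54.83855438232422 160.82703892539837 [ 604.76 -222.07  160.42]
[ 602.6  -221.4   222.82] [ 0. -0.]
bar 1736 [ 602.52 -220.82] [15.81 76.85] 55.31951141357422 160.75592489273913 [ 604.72 -222.06  160.36]
from [ 602.7 -221.3  222.8] -35.48 tilt [ 0. -0. -1.] F [-0.3  0.7  0.7] t 13.62 w 44.27394445269161 per-row turn z 0.0
[[-0.02,0.0,1.92],[-0.02,0.0,1.92],[-0.02,0.0,1.92],[-0.02,0.0,1.92]]
```

{"api": "jog_arm", "payload": {
  "linear": [
    [0,0,1.6],
    [0,0,2],
    [0,0,2],
    [0,0,1.4],
    [0,0,0.65]
  ],
  "angular": [
    [0,0,0],
    [0,0,0],
    [0,0,0],
    [0,0,0],
    [0,0,0]
  ],
  "fingers": [50,50,50,50,50],
  "squeeze": 40
}}

```text
time: 14.03
position: [601.5, -220.7, 143.9]
tcp_rot: [-0.0, 0.952, -0.305, -0.001]
force: [-0.2, -0.2, -0.0]
width: 43.7
grasp_force: 0.0
```

{"api": "jog_arm", "payload": {
  "linear": [
    [0,0,0],
    [0,0,0],
    [0,0,0],
    [0,0,0],
    [0,0,0]
  ],
  "angular": [
    [0,0,0],
    [0,0,0],
    [0,0,0],
    [0,0,0],
    [0,0,0]
  ],
  "fingers": [25,0,0,0,0]
}}

```text
time: 14.45
position: [603.4, -221.9, 147.1]
tcp_rot: [0.001, 0.952, -0.305, 0.001]
force: [-0.8, -1.0, 3.2]
width: 17.2
grasp_force: 40.0
```

```bash
python3 -c "
from h import *
rows([602,-221,146],-35.5,4);print(monitor.sense()['moment'])"
```

```text
from [ 603.4 -221.9  147.1] -35.48 tilt [ 0.0016 -0.0017 -1.    ] F [-0.8 -1.   3.2] t 14.45 w 17.199401579843702 per-row turn z 0.01
[[-0.04,0.0,0.03],[-0.04,0.0,0.03],[-0.04,0.0,0.03],[-0.04,0.0,0.03]]
[-0.2012937   0.34243818  0.05882346]
```

Width 17.2 is too wide for the 11 mm bar, so the tips have probably caught a boss under it. I'll open, rise 6 mm and close again.

{"api": "jog_arm", "payload": {
  "linear": [
    [0,0,0],
    [0,0,0],
    [0,0,-0.3],
    [0,0,-0.3],
    [0,0,0]
  ],
  "angular": [
    [0,0,0],
    [0,0,0],
    [0,0,0],
    [0,0,0],
    [0,0,0]
  ],
  "fingers": [35,35,35,35,35]
}}

```text
time: 14.87
position: [603.2, -221.3, 152.7]
tcp_rot: [0.0, 0.952, -0.305, 0.001]
force: [0.0, -0.1, -0.1]
width: 30.5
grasp_force: 0.0
```

{"api": "jog_arm", "payload": {
  "linear": [
    [0,0,0],
    [0,0,0],
    [0,0,0],
    [0,0,0],
    [0,0,0]
  ],
  "angular": [
    [0,0,0],
    [0,0,0],
    [0,0,0],
    [0,0,0],
    [0,0,0]
  ],
  "fingers": [20,0,0,0,0]
}}

```text
time: 15.28
position: [602.6, -221.4, 151.9]
tcp_rot: [0.0, 0.952, -0.305, -0.0]
force: [-0.1, -0.6, 1.0]
width: 10.5
grasp_force: 40.1
```

Run:
```python
from h import *
rows([602,-221,146],-35.5,4);print(monitor.sense()['moment'])
p=shot('wrist'); cv2.imwrite('pics/w7.png',p['frame'])
```

```text
from [ 602.6 -221.4  151.9] -35.47 tilt [-3.e-04 -5.e-04 -1.e+00] F [-0.1 -0.6  1. ] t 15.28 w 10.457104687439116 per-row turn z 0.01
[[-0.02,0.0,0.15],[-0.02,0.0,0.15],[-0.02,0.0,0.15],[-0.02,0.0,0.15]]
[-0.10242949  0.28070224  0.13919887]
```

View pics/w7.png

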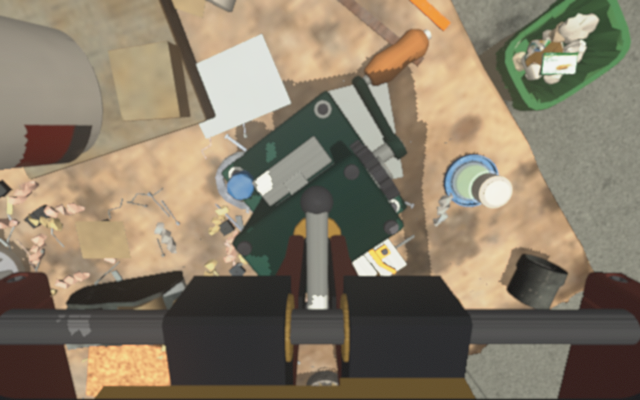

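Bar is now gripped squarely at 10.5 mm, with its ball at (317,200). Turning anticlockwise about 41°.

{"api": "jog_arm", "payload": {
  "linear": [
    [0,0,-0.01],
    [0,0,-0.01],
    [0,0,-0.01],
    [0,0,-0.01],
    [0,0,-0.01]
  ],
  "angular": [
    [0,0,-4],
    [0,0,-4],
    [0,0,-4],
    [0,0,-4],
    [0,0,-4]
  ],
  "fingers": [0,0,0,0,0]
}}

```text
time: 15.75
position: [602.8, -221.1, 152.0]
tcp_rot: [-0.0, 0.991, -0.133, -0.0]
force: [0.5, -0.5, -1.7]
width: 10.7
grasp_force: 40.1
```

{"api": "jog_arm", "payload": {
  "linear": [
    [0,0,-0.01],
    [0,0,-0.01],
    [0,0,-0.01],
    [0,0,-0.01],
    [0,0,-0.01]
  ],
  "angular": [
    [0,0,-4],
    [0,0,-4],
    [0,0,-4],
    [0,0,-4],
    [0,0,-4]
  ],
  "fingers": [0,0,0,0,0]
}}

```text
time: 16.17
position: [602.8, -220.7, 152.0]
tcp_rot: [-0.001, 0.999, 0.041, -0.0]
force: [1.3, 0.5, -4.7]
width: 10.6
grasp_force: 40.1
```

{"api": "jog_arm", "payload": {
  "linear": [
    [0,0,0],
    [0,0,0]
  ],
  "angular": [
    [0,0,-1],
    [0,0,0]
  ],
  "fingers": [0,0]
}}

```text
time: 16.33
position: [602.8, -220.7, 152.0]
tcp_rot: [-0.001, 0.999, 0.048, -0.0]
force: [2.9, 1.7, -7.2]
width: 10.3
grasp_force: 40.0
```

```bash
python3 -c "
from h import *
rows([602,-221,146],5.5,4);print(monitor.sense()['moment'])"
```

```text
from [ 602.8 -220.7  152. ] 5.46 tilt [-3.0e-04  1.1e-03 -1.0e+00] F [ 2.9  1.7 -7.2] t 16.33 w 10.321419954453644 per-row turn z -0.01
[[-0.02,0.01,0.15],[-0.02,0.01,0.15],[-0.02,0.01,0.15],[-0.02,0.01,0.15]]
[ 0.16997374 -0.42265265 -0.00187304]
```

```bash
python3 -c "
from h import *
rows([493,-221,205],0.93,5,start=[602.5,-221,206],yaw0=5.46)"
```

```text
from [ 602.5 -221.   206. ] 5.46 tilt [-3.0e-04  1.1e-03 -1.0e+00] F [ 2.9  1.7 -7.2] t 16.33 w 10.321419954453644 per-row turn z 0.91
[[-2.18,-0.21,0.02],[-2.18,-0.17,0.02],[-2.19,-0.14,0.02],[-2.19,-0.1,0.02],[-2.19,-0.07,0.02]]
```

{"api": "jog_arm", "payload": {
  "linear": [
    [0,0,0],
    [0,0,0],
    [0,0,-1],
    [0,0,-2],
    [0,0,-2.4]
  ],
  "angular": [
    [0,0,0],
    [0,0,0],
    [0,0,0],
    [0,0,0],
    [0,0,0]
  ],
  "fingers": [50,50,50,50,50]
}}

```text
time: 16.75
position: [601.7, -221.0, 207.1]
tcp_rot: [-0.0, 0.999, 0.048, -0.001]
force: [0.5, -0.2, 0.6]
width: 40.6
grasp_force: 0.0
```

{"api": "jog_arm", "payload": {
  "linear": [
    [-2.18,-0.2,0],
    [-2.18,-0.17,0],
    [-2.19,-0.14,0],
    [-2.19,-0.1,0],
    [-2.19,-0.07,0]
  ],
  "angular": [
    [0,0,0.91],
    [0,0,0.91],
    [0,0,0.91],
    [0,0,0.91],
    [0,0,0.91]
  ],
  "fingers": [50,50,50,50,50]
}}

```text
time: 17.17
position: [492.4, -221.7, 208.2]
tcp_rot: [0.001, 1.0, 0.008, 0.001]
force: [-0.2, -0.3, 0.9]
width: 43.8
grasp_force: 0.0
```

{"api": "jog_arm", "payload": {
  "linear": [
    [0,0,2],
    [0,0,2],
    [0,0,2],
    [0,0,2],
    [0,0,2]
  ],
  "angular": [
    [0,0,0],
    [0,0,0],
    [0,0,0],
    [0,0,0],
    [0,0,0]
  ],
  "fingers": [50,50,50,50,50]
}}

```text
time: 17.58
position: [493.7, -222.1, 107.5]
tcp_rot: [0.001, 1.0, 0.008, 0.001]
force: [0.5, 0.4, -0.3]
width: 43.7
grasp_force: 0.0
```

Run:
```python
from h import *
np.set_printoptions(precision=2,suppress=True)
for i in range(4): optics.read_camera('wrist')
p=shot('wrist'); W=cloud(p); print(p['T'][:3,3],p['T'][:2,2])
F=W[(W[...,2]>66)&(W[...,2]<74)&(abs(W[...,1]+222)<15)&(W[...,0]>430)&(W[...,0]<530)]
print('feeler handle',np.percentile(F,1,axis=0),np.percentile(F,99,axis=0),cv2.minAreaRect(F[:,:2].astype(np.float32)),np.median(F[:,2]))
rows([493,-221,61],0.93,5)
```

```text
[ 493.45 -221.79  107.79] [ 0. -0.]
feeler handle [ 461.35 -229.42   66.14] [ 524.42 -211.67   70.34] ((493.15887451171875, -220.6357421875), (65.71283721923828, 17.845430374145508), 0.8321304321289062) 68.6188473509664
from [ 494.  -222.1  108.3] 0.95 tilt [ 0. -0. -1.] F [-0.4 -0.4 -0.3] t 17.83 w 43.68476790447337 per-row turn z 0.0
[[-0.02,-0.02,0.95],[-0.02,-0.02,0.95],[-0.02,-0.02,0.95],[-0.02,-0.02,0.95],[-0.02,-0.02,0.95]]
```

{"api": "jog_arm", "payload": {
  "linear": [
    [0,-0.04,1.2],
    [0,-0.03,1.2],
    [0,0,1.1],
    [0,0,0.8],
    [0,0,0.4]
  ],
  "angular": [
    [0,0,0],
    [0,0,0],
    [0,0,0],
    [0,0,0],
    [0,0,0]
  ],
  "fingers": [50,50,50,50,50],
  "squeeze": 40
}}

```text
time: 18.25
position: [493.2, -220.9, 59.6]
tcp_rot: [0.0, 1.0, 0.008, -0.0]
force: [0.8, 1.1, -0.4]
width: 44.0
grasp_force: 0.0
```

{"api": "jog_arm", "payload": {
  "linear": [
    [0,0,0],
    [0,0,0],
    [0,0,0],
    [0,0,0],
    [0,0,0]
  ],
  "angular": [
    [0,0,0],
    [0,0,0],
    [0,0,0],
    [0,0,0],
    [0,0,0]
  ],
  "fingers": [35,20,0,0,0]
}}

```text
time: 18.67
position: [493.6, -221.0, 60.4]
tcp_rot: [0.0, 1.0, 0.008, 0.0]
force: [0.6, 0.0, 1.8]
width: 17.3
grasp_force: 40.0
```

{"api": "jog_arm", "payload": {
  "linear": [
    [0,0,0],
    [0,0,0]
  ],
  "angular": [
    [0,0,0],
    [0,0,0]
  ],
  "fingers": [0,0]
}}

```text
time: 18.83
position: [493.6, -221.0, 60.3]
tcp_rot: [0.0, 1.0, 0.008, 0.0]
force: [-0.9, 0.1, 2.9]
width: 17.5
grasp_force: 40.0
```

{"api": "jog_arm", "payload": {
  "linear": [
    [-0.1,0,-0.1],
    [-0.1,0,0],
    [-0.1,0,0],
    [-0.1,0,0]
  ],
  "angular": [
    [0,0,0],
    [0,0,0],
    [0,0,0],
    [0,0,0]
  ],
  "fingers": [0,0,0,0]
}}

```text
time: 19.17
position: [489.6, -221.0, 60.9]
tcp_rot: [0.0, 1.0, 0.008, 0.0]
force: [4.1, 0.7, -0.7]
width: 17.6
grasp_force: 40.0
```

{"api": "jog_arm", "payload": {
  "linear": [
    [-0.1,0,0]
  ],
  "angular": [
    [0,0,0]
  ],
  "fingers": [0]
}}

```text
time: 19.25
position: [488.5, -221.0, 60.9]
tcp_rot: [0.0, 1.0, 0.008, 0.0]
force: [3.8, 0.1, -1.8]
width: 17.1
grasp_force: 40.0
```

{"api": "jog_arm", "payload": {
  "linear": [
    [-0.1,0,0]
  ],
  "angular": [
    [0,0,0]
  ],
  "fingers": [0]
}}

```text
time: 19.33
position: [487.3, -221.0, 60.9]
tcp_rot: [0.0, 1.0, 0.008, 0.0]
force: [2.7, 0.6, -2.1]
width: 17.7
grasp_force: 40.0
```

{"api": "jog_arm", "payload": {
  "linear": [
    [-0.1,0,0]
  ],
  "angular": [
    [0,0,0]
  ],
  "fingers": [0]
}}

```text
time: 19.42
position: [486.2, -221.0, 60.9]
tcp_rot: [0.0, 1.0, 0.008, 0.0]
force: [3.6, -0.1, -1.0]
width: 17.5
grasp_force: 40.0
```

Drag reads about 3.5 N, which is on target. Drawing out slowly and steadily.

{"api": "jog_arm", "payload": {
  "linear": [
    [-0.15,0,0],
    [-0.15,0,0],
    [-0.15,0,0],
    [-0.15,0,0],
    [-0.15,0,0]
  ],
  "angular": [
    [0,0,0],
    [0,0,0],
    [0,0,0],
    [0,0,0],
    [0,0,0]
  ],
  "fingers": [0,0,0,0,0]
}}

```text
time: 19.83
position: [478.5, -221.0, 60.9]
tcp_rot: [0.0, 1.0, 0.008, -0.0]
force: [2.6, 1.0, -1.4]
width: 17.9
grasp_force: 40.0
```

{"api": "jog_arm", "payload": {
  "linear": [
    [-0.15,0,0],
    [-0.15,0,0],
    [-0.15,0,0],
    [-0.15,0,0],
    [-0.15,0,0]
  ],
  "angular": [
    [0,0,0],
    [0,0,0],
    [0,0,0],
    [0,0,0],
    [0,0,0]
  ],
  "fingers": [0,0,0,0,0]
}}

```text
time: 20.25
position: [470.3, -220.9, 60.7]
tcp_rot: [-0.0, 1.0, 0.008, -0.001]
force: [1.1, -0.5, -1.5]
width: 17.4
grasp_force: 40.0
```

{"api": "jog_arm", "payload": {
  "linear": [
    [-0.2,0,0],
    [-0.2,0,0],
    [-0.2,0,0],
    [-0.2,0,0],
    [-0.3,0,0]
  ],
  "angular": [
    [0,0,0],
    [0,0,0],
    [0,0,0],
    [0,0,0],
    [0,0,0]
  ],
  "fingers": [0,0,0,0,0]
}}

```text
time: 20.67
position: [459.8, -221.3, 60.8]
tcp_rot: [-0.0, 1.0, 0.008, -0.0]
force: [0.4, 0.1, -0.8]
width: 17.3
grasp_force: 40.0
```

{"api": "jog_arm", "payload": {
  "linear": [
    [-0.5,0,0],
    [-0.6,0,0],
    [-0.7,0,0],
    [-0.7,0,0],
    [-0.7,0,0]
  ],
  "angular": [
    [0,0,0],
    [0,0,0],
    [0,0,0],
    [0,0,0],
    [0,0,0]
  ],
  "fingers": [0,0,0,0,0]
}}

```text
time: 21.08
position: [427.2, -221.8, 60.9]
tcp_rot: [-0.0, 1.0, 0.008, -0.0]
force: [-0.2, -0.2, -0.6]
width: 17.6
grasp_force: 40.0
```

{"api": "jog_arm", "payload": {
  "linear": [
    [-0.7,0,0],
    [-0.7,0,0],
    [-0.5,0,-0.2],
    [-0.5,0,-1],
    [-0.5,0,-2]
  ],
  "angular": [
    [0,0,0],
    [0,0,0],
    [0,0,0],
    [0,0,0],
    [0,0,0]
  ],
  "fingers": [0,0,0,0,0]
}}

```text
time: 21.5
position: [397.4, -221.5, 92.2]
tcp_rot: [-0.001, 1.0, 0.008, -0.002]
force: [-0.1, -0.5, -1.5]
width: 17.7
grasp_force: 40.0
```

```bash
python3 -c "
from h import *
rows([463,-1,110],37.3,10)"
```

```text
from [ 397.4 -221.5   92.2] 0.95 tilt [-0.0032  0.0023 -1.    ] F [-0.1 -0.5 -1.5] t 21.5 w 17.72799912457509 per-row turn z -3.63
[[0.69,-2.19,-0.18],[0.83,-2.14,-0.18],[0.96,-2.09,-0.18],[1.09,-2.02,-0.18],[1.22,-1.95,-0.18]]
[[1.34,-1.87,-0.18],[1.46,-1.78,-0.18],[1.57,-1.68,-0.18],[1.67,-1.58,-0.18],[1.77,-1.47,-0.18]]
```

{"api": "jog_arm", "payload": {
  "linear": [
    [0.6,-2.19,-0.8],
    [0.8,-2.14,-0.8],
    [0.96,-2.09,-0.8],
    [1.09,-2.02,-0.8],
    [1.22,-1.95,-0.8]
  ],
  "angular": [
    [0,0,-3.63],
    [0,0,-3.63],
    [0,0,-3.63],
    [0,0,-3.63],
    [0,0,-3.63]
  ],
  "fingers": [0,0,0,0,0]
}}

```text
time: 21.92
position: [430.8, -111.5, 134.2]
tcp_rot: [0.0, 0.986, 0.167, 0.0]
force: [0.6, -0.1, -1.4]
width: 17.4
grasp_force: 40.0
```

{"api": "jog_arm", "payload": {
  "linear": [
    [1.34,-1.87,0],
    [1.46,-1.78,0],
    [1.57,-1.68,0],
    [1.67,-1.58,0],
    [1.77,-1.47,0]
  ],
  "angular": [
    [0,0,-3.63],
    [0,0,-3.63],
    [0,0,-3.63],
    [0,0,-3.63],
    [0,0,-3.63]
  ],
  "fingers": [0,0,0,0,0]
}}

```text
time: 22.33
position: [463.8, -1.0, 133.8]
tcp_rot: [0.0, 0.947, 0.321, 0.0]
force: [0.1, -0.3, -1.0]
width: 17.6
grasp_force: 40.0
```

```bash
python3 -c "
from h import *
for i in range(4): optics.read_camera('wrist')
rows([463,-1,15],37.3,5)"
```

```text
from [463.6  -2.  133.4] 37.31 tilt [ 5.e-04 -6.e-04 -1.e+00] F [ 0.3 -0.5 -1.7] t 22.53 w 17.461010648944 per-row turn z 0.0
[[0.0,-0.02,2.37],[0.0,-0.02,2.37],[0.0,-0.02,2.37],[0.0,-0.02,2.37],[0.0,-0.02,2.37]]
```

{"api": "jog_arm", "payload": {
  "linear": [
    [0,0,2.6],
    [0,0,3.2],
    [0,0,2.8],
    [0,0,2],
    [0,0,0.8]
  ],
  "angular": [
    [0,0,0],
    [0,0,0],
    [0,0,0],
    [0,0,0],
    [0,0,0]
  ],
  "fingers": [0,0,0,0,0]
}}

```text
time: 22.95
position: [461.5, -3.0, 16.8]
tcp_rot: [-0.001, 0.948, 0.318, -0.002]
force: [-0.7, 0.3, -0.5]
width: 17.7
grasp_force: 40.0
```

{"api": "jog_arm", "payload": {
  "linear": [
    [0,0,0.2],
    [0,0,0.2],
    [0,0,0.1],
    [0,0,0.1],
    [0,0,0.05]
  ],
  "angular": [
    [0,0,0],
    [0,0,0],
    [0,0,0],
    [0,0,0],
    [0,0,0]
  ],
  "fingers": [0,0,0,0,0]
}}

```text
time: 23.37
position: [464.4, -2.3, 13.3]
tcp_rot: [0.001, 0.948, 0.319, 0.001]
force: [-0.1, 0.2, -1.2]
width: 17.6
grasp_force: 40.0
```

{"api": "jog_arm", "payload": {
  "linear": [
    [0,0,0],
    [0,0,0],
    [0,0,0],
    [0,0,0],
    [0,0,0]
  ],
  "angular": [
    [0,0,0],
    [0,0,0],
    [0,0,0],
    [0,0,0],
    [0,0,0]
  ],
  "fingers": [0,0,0,0,0]
}}

```text
time: 23.78
position: [464.0, -2.1, 12.8]
tcp_rot: [0.0, 0.948, 0.32, 0.0]
force: [-0.4, 0.4, 6.9]
width: 17.4
grasp_force: 40.0
```

On the mat (6.9 N up). Releasing and retreating.

{"api": "jog_arm", "payload": {
  "linear": [
    [0,0,-0.1],
    [0,0,-0.1],
    [0,0,0],
    [0,0,0],
    [0,0,0]
  ],
  "angular": [
    [0,0,0],
    [0,0,0],
    [0,0,0],
    [0,0,0],
    [0,0,0]
  ],
  "fingers": [0,20,50,50,50]
}}

```text
time: 24.2
position: [463.6, -2.1, 14.3]
tcp_rot: [0.0, 0.948, 0.319, -0.0]
force: [0.5, -0.6, -0.1]
width: 34.3
grasp_force: 0.0
```

{"api": "jog_arm", "payload": {
  "linear": [
    [0,0,-1],
    [0,0,-3],
    [0,0,-4],
    [0,0,-4],
    [0,0,-4]
  ],
  "angular": [
    [0,0,0],
    [0,0,0],
    [0,0,0],
    [0,0,0],
    [0,0,0]
  ],
  "fingers": [50,50,50,50,50]
}}

```text
time: 24.62
position: [462.8, -2.0, 175.9]
tcp_rot: [-0.0, 0.948, 0.319, -0.001]
force: [0.5, 0.3, 0.4]
width: 44.0
grasp_force: 0.0
```

Run:
```python
from h import *
np.set_printoptions(precision=2,suppress=True)
for i in range(4): optics.read_camera('wrist')
for n in ('wrist','top'):
    p=shot(n); W=cloud(p)
    for q,lo,hi in [('feeler',8.5,30),('mat',3,14),('brass_tin',3,20),('oil_cup',5,60),('loupe',5,60)]:
        r=spotter.masks_of(p,q)
        if r:
            P=W[r[0]['pixels']&(W[...,2]>lo)&(W[...,2]<hi)]
            if len(P)>20:
                c,sz,a=cv2.minAreaRect(P[:,:2].astype(np.float32)); print(n,q,round(r[0]['score'],2),np.array(c),np.array(sz),a,np.percentile(P[:,2],[5,50,95]))
            if q=='feeler' and n=='wrist':
                B=P[P[:,2]<15]; A=np.c_[B[:,:2],np.ones(len(B))]; print('tilt',np.linalg.lstsq(A,B[:,2],rcond=None)[0])
print(monitor.sense()['force'],monitor.sense()['time'],monitor.sense()['qvel'])
```

```text
wrist feeler 0.75 [505.85  30.71] [172.57  19.06] 36.761478424072266 [11.02 13.15 21.9 ]
tilt [-0.   -0.01 13.99]
wrist mat 0.68 [508.01  31.77] [215.22  85.18] 41.00164031982422 [6.3  7.58 8.84]
wrist brass_tin 0.59 [404.01 -87.58] [43.85 29.2 ] 47.498931884765625 [ 4.15 10.17 16.64]
top brass_tin 0.54 [409.81 -94.85] [42.46 42.34] 46.62202072143555 [ 3.57 10.01 17.76]
top oil_cup 0.66 [ 526.48 -343.98] [47.33 43.83] 6.002312183380127 [ 6.06 33.18 54.13]
top loupe 0.84 [ 408.54 -343.41] [38.25 39.32] 38.825130462646484 [18.5  37.34 41.96]
[-0.51 -0.54  0.06] 25.4167 [ 0. -0. -0.  0.  0.  0.]
```

The feeler lies flat on the mat, the bystanders haven't moved and the arm is clear. Handing in.

```bash
python3 -c "
from cell import workorder
print(workorder.sign_off())"
```

```text
the job is handed in; nothing more can be done
None
```

Handed in at about 25 s; `sign_off()` gave no verdict. The feeler went about 30 mm past the rolls, the T-handle was turned about 0.71 rad anticlockwise, the drag while drawing it out was about 3 to 3.5 N, and it lies flat on its mat with the bystanders unmoved.

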